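# Unscrew the drain plug of a small gear unit and lay it in the red tray

### The job

Unscrew the black-knobbed drain plug from the side of the green gear unit: turn it anticlockwise as seen from its knob end, taking a fresh grip as often as needed, until you feel the thread let go, and draw it straight out of the port. Then lower it into the red tray and let go of it there without dropping it, so that the whole plug lies inside the tray. Leave the oil bottle, brass weight and hex key where they are.

Things in the scene. Friction and masses are not known exactly. Their poses are not given: they have to be found in the camera images.
- gear_unit: Green gear unit bolted to the grey table, other place and yaw each time, fixed. Body 70 x 78 mm, 171 mm high, filler cap on top to 180 mm; dark base plate 82 x 86 x 10 mm. Origin: centre of its underside (z = 0), z up, y out of the drain port along the plug's axis. On its +y side a round boss, 48 mm diameter, runs from the body (y = 38 mm) to the port's mouth (y = 60 mm), 145 mm above the table
- port_mouth (a point): Centre of the drain port's mouth, on the outer face of the boss; axes as the gear unit's, so y points out of the port (horizontal). The bore is 32 mm wide; its thread lies inside, out of sight
- plug_grip (a point): Centre of the plug's knob: a black ribbed cylinder, 40 mm diameter, 30 mm long, yellow disc with a black line on its outer end. y: along the plug's axis, out of the port. When home, the knob's centre is 21 mm and its inner end 6 mm outside the mouth. Round: it can be gripped at any angle, e.g. from above, fingers across the axis; swinging the tool about that axis turns the plug
- plug_tip (a point): Centre of the plug's inner end, on its axis, 66 mm behind the knob's centre (45 mm inside the mouth when home)
- drain_plug: Loose, 120 g, frame as plug_grip: black knob, 38 mm steel washer, 30 mm brass shank (right-hand thread, then a plain 18 mm nose). Turned anticlockwise seen from the knob end (positive about +y) it backs out 24 mm a turn, with up to 4 mm end play; oiled, it turns easily. It lets go after 100 to 175 degrees, unseen, other each time; before, a pull moves it by the end play only; then it slides out
- red_tray: Red open tray, always fixed at the same place. Origin: centre of its underside, at x = 0.70, y = 0.02 m on the grey table; its x axis is world y. Inside: world x 0.574 to 0.826, y -0.051 to 0.091; floor 31 mm, rim 62 mm above the table. With the plug lying in it the knob's centre is 51 mm above the table. Rolls up to 140 mm high lie left of it from y = 0.125 on
- oil_bottle: Beige oil bottle with red tip, 36 mm wide, 97 mm high, upright; origin at the centre of its underside. Bystander
- weight: Brass weight with a knob, 45 mm wide, 53 mm high; origin at the centre of its underside. Bystander
- key: Steel hex key lying flat, 31 x 94 x 6 mm; origin at the centre of its underside. Bystander

How it is judged:
On the way, in this order (a step that is already met when the one before it is completed fails the run):
1. the plug is unscrewed and drawn out of the port, held in the gripper: its inner end at least 5 mm outside the mouth (y of plug_tip in the frame of port_mouth above 0.005 m and contact force between the fingers and drain_plug above 0.5 N), for 0.1 s.
2. the plug is lowered into the red tray while still held: knob centre inside the tray and less than 75 mm above the table (world x of plug_grip between 0.578 and 0.822 m and world y of plug_grip between -0.047 and 0.087 m and height (world z) of plug_grip below 0.075 m and contact force between the fingers and drain_plug above 0.5 N), for 0.1 s.
At the end, for the whole second after the job is handed in: The plug lies at rest inside the red tray: its knob centre and its inner end are both within the tray's walls (world x 0.578 to 0.822, y -0.047 to 0.087) and less than 64 mm above the table (world x of plug_grip between 0.578 and 0.822 m and world y of plug_grip between -0.047 and 0.087 m and height (world z) of each of plug_grip, plug_tip below 0.064 m and world x of plug_tip between 0.578 and 0.822 m and world y of plug_tip between -0.047 and 0.087 m and linear speed of drain_plug below 0.03 m/s); the robot touches nothing.
It fails at once if the oil bottle is knocked over or moved by more than 25 mm (distance of oil_bottle from where it was at the start of the episode above 0.025 m or angle between oil_bottle's own z axis and vertical above 0.5 rad).
It fails at once if the brass weight or hex key is moved by more than 25 mm (distance of any of weight, key from where it was at the start of the episode above 0.025 m).
It fails at once if the plug falls to the table or floor (height (world z) of plug_grip below 0.028 m).
It also fails if it takes over 72 s, if anything falls off the work surface, if the arm or the gripper's body presses on something with over 40 N, if the wrist force passes 120 N, or if a joint passes its speed limit or range.

### The arm

A 6-joint arm with a two-finger parallel gripper is mounted at the origin on a cart in front of the work surface, level with it; the furniture and walls round the work are solid. World frame = base frame: x ahead of the robot, y to its left, z up, the work surface at z = 0. Lengths are in m, angles in rad, forces in N, time in s.
With the tool pointing down it reaches from about 0.3 to 0.85 m from the base axis. Payload 4.2 kg.
Tool frame: the origin (TCP) lies on the centre line of the jaws, within the pads' length; the fingertips stand ahead of it and the grasp point (between the pads) is the TCP (r.tip_reach is the z of the fingertips in the tool frame, in m); z points along the fingers, y is the direction in which the jaws open and shut (so a half turn about z gives the same grasp; the last joint's range is limited). The gripper opens to 91 mm and grips with 3 to 60 N. Pads are 32 mm wide; open, the fingers measure 118 mm over their backs; the gripper's body (76 mm by 178 mm) begins 60 mm behind the grasp point.
Start: joints at [-0.02, 0.32, 1.565, -0, 1.257, -0.02], TCP at [0.575, 0, 0.233] pointing down, gripper open.
Joint ranges: [-3.11, 3.11], [-0.84, 2.01], [0.21, 2.61], [-1.34, 4.49], [0.05, 2.63], [-2.56, 2.56]. Speed limits (rad/s): [2.57, 2.57, 3.14, 3.14, 3.14, 3.14].

### API

Orientations are given as a unit quaternion [x, y, z, w].
In Python, from station import r, viewer gives the robot as it stands.
- The arm moves only by the tool carry_out, never from a script. Its argument "moves" is one flat list of numbers, 7 for each row, row after row: the shift along the tool's x, y, z in cm, then the turn, a rotation vector about the tool's x, y, z in rad, then the opening, from 0 (shut) to 1 (fully open). In form: [dx, dy, dz, rx, ry, rz, jaw, dx, dy, dz, rx, ry, rz, jaw, ...]. A call has 1 to 12 rows; each row is the pose to reach, as a shift and turn from the pose measured when the call began, along the tool's axes at that moment; what a row does not reach only later rows make up. A row lasts 1/8 s, in which the tool goes at most 62.5 mm and 10.7 degrees, less where a joint would pass 70% of its speed; a pose out of reach is approached as far as the arm can. A call with a gripper value outside its range is refused whole. The fingers move at their own pace and stop on an object; "force" is the grip in N (left out, the last holds). Time passes only in rows, so rows that repeat a pose let the fingers close. It gives the time, the measured TCP pose, the force and the opening at its end, in the units of the state.
- r.get_obs(): the state, without advancing time (a new reading comes with each control period).
- viewer.get_image(name): name is "scene" or "side" or "wrist"; returns a dict with "image" (480x640x3 uint8, blue, green, red), "depth" (480x640 float32, m along the optical axis (not along the pixel's ray), 0 where there is no reading), "vfov" (degrees; the focal length in pixels is half the picture's height over the tangent of half this angle, whatever the lens; pixels are square), "cx", "cy" (the principal point, pixels), "rvec" (rotation vector, rad) and "tvec" (3), from world to camera coordinates, as OpenCV has them; the wrist camera has in their place "hand_eye" (4x4, takes a point from camera to tool coordinates, whose origin is the TCP and whose axes are the flange's). Camera axes: x right, y down, z forward; pixel columns grow to the right and rows downward; lengths in m; the calibration is good to about 2 mm. A picture is of the moment at which its call begins: read the wrist's pose just before it.
- r.close_job(): hands the job in, once; it reports no verdict.
The state is a dict: "t": time; "joint_positions": joint angles; "joint_velocities": joint speeds; "joint_efforts": joint torques, N m; "tool_pos": TCP position; "tcp_rot": TCP orientation; "ft_force": force on the tool from outside, world axes, zero at the start; "moment": the same for the moment, N m; "opening": opening from 0.0 (shut) to 1.0 (fully open).
Only numpy, scipy, OpenCV 4.12 (cv2) and the standard library are available. Lean on these libraries where they do the work, as an engineer would, in place of code of your own. Each camera call takes 0.05 s, during which the arm holds its last target.

## Working session

There is one attempt and no reset: what is moved stays moved. The work goes in short steps, Python scripts to look and compute and a tool call to move; the robot and the scene stay as the last step left them, time stands still between calls to the robot, and variables do not carry over. Pictures are saved under pics/ and viewed, and the job is handed in when it is done.

Besides the shell and the picture viewer there is one more tool, called after "Request:" by a JSON object that holds its "name" and its "arguments", one argument or row to a line. carry_out: Moves the arm, as the interface text tells. Its arguments: {"type":"object","properties":{"moves":{"type":"array"},"force":{"type":"number"}},"required":["moves"]}

```bash
ls; mkdir -p pics; cat > h.py <<'E'
import numpy as np, cv2
from station import r, viewer
from scipy.spatial.transform import Rotation as R
def cam(n):
    o=r.get_obs(); d=viewer.get_image(n); h=d['image'].shape[0]
    f=h/2/np.tan(np.radians(d['vfov'])/2)
    if 'hand_eye' in d:
        T=np.eye(4);T[:3,:3]=R.from_quat(o['tcp_rot']).as_matrix();T[:3,3]=o['tool_pos']
        C=T@np.array(d['hand_eye'])
    else:
        M=np.eye(4);M[:3,:3]=cv2.Rodrigues(np.array(d['rvec'],float))[0];M[:3,3]=np.array(d['tvec']).ravel();C=np.linalg.inv(M)
    d['C']=C;d['f']=f
    return d
def pts(d):
    z=d['depth'];v,u=np.mgrid[:z.shape[0],:z.shape[1]]
    P=np.stack([(u-d['cx'])/d['f']*z,(v-d['cy'])/d['f']*z,z],-1)
    return P@d['C'][:3,:3].T+d['C'][:3,3]
E
python3 - <<'E'
from h import *
for n in ['scene','side','wrist']:
    d=cam(n);cv2.imwrite(f'pics/{n}0.png',d['image']);np.savez(f'{n}0.npz',**d);print(n,d['C'].round(3).tolist(),d['f'],d['cx'],d['cy'],(d['depth']>0).mean())
o=r.get_obs();print(o,r.tip_reach)
E
```

```text
pics
scene [[-0.493, -0.694, 0.524, 0.093], [-0.87, 0.399, -0.29, 0.408], [-0.008, -0.599, -0.801, 0.804], [0.0, 0.0, 0.0, 1.0]] 565.5405208063291 317.38251358452203 244.991497775465 0.9959505208333334
side [[-0.997, -0.063, 0.038, 0.51], [-0.074, 0.859, -0.507, 0.628], [-0.001, -0.509, -0.861, 0.892], [0.0, 0.0, 0.0, 1.0]] 547.902090105776 328.8249682235862 243.6529609448697 0.99595703125
wrist [[1.0, 0.0, -0.002, 0.575], [-0.0, -0.97, -0.243, 0.069], [-0.002, 0.243, -0.97, 0.384], [0.0, 0.0, 0.0, 1.0]] 401.1229863696976 320.78698568640544 244.79581887495524 0.996015625
{'t': 0.15, 'joint_positions': array([-1.99879129e-02,  3.20174478e-01,  1.56537044e+00, -1.09135967e-06,
        1.25742114e+00, -1.99914247e-02]), 'joint_velocities': array([-0.00071926, -0.00385687, -0.00520807,  0.00136504,  0.00066752,
       -0.00038175]), 'joint_efforts': array([-5.72294630e-04, -4.12774551e+01, -2.32154489e+01,  7.26667210e-02,
        4.33494255e-02, -9.00343002e-05]), 'tool_pos': array([5.74651878e-01, 1.43472067e-05, 2.32307514e-01]), 'tcp_rot': array([ 7.07105254e-01,  7.07107975e-01, -4.76144058e-04, -4.94821822e-04]), 'ft_force': array([ 0.03007108, -0.14988665,  0.83289693]), 'moment': array([ 0.02803628, -0.01653743,  0.0523814 ]), 'opening': 1.0006691969022745} 0.019
```

View pics/scene0.png

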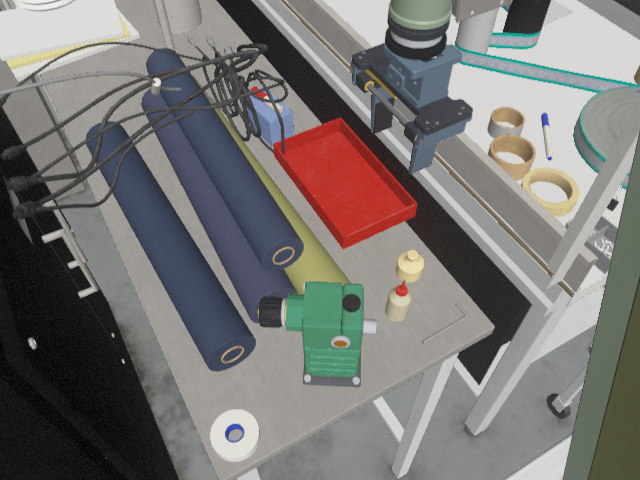

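View pics/side0.png

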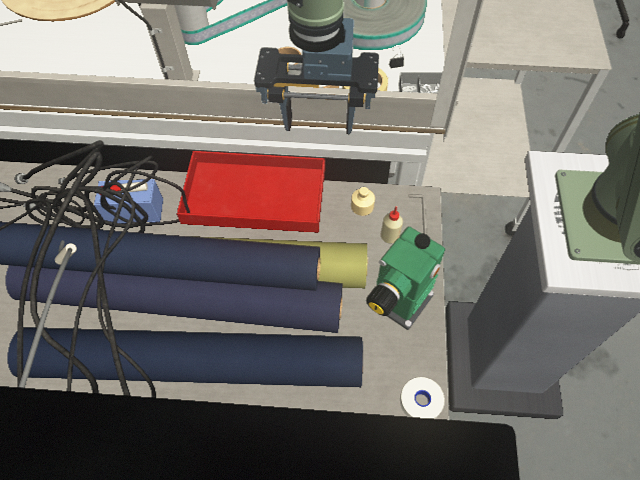

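View pics/wrist0.png

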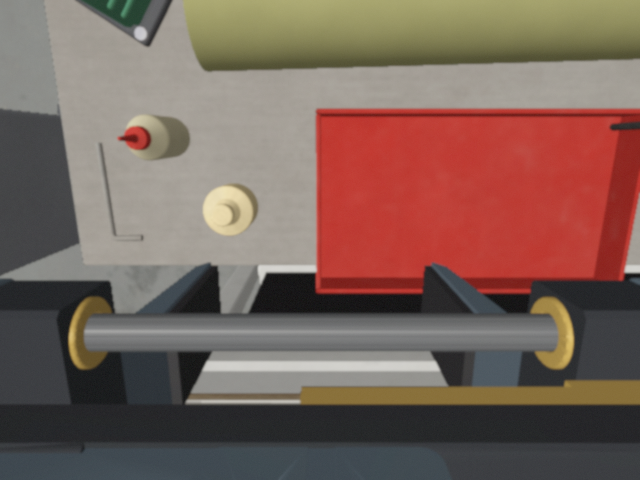

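```bash
python3 - <<'E'
from h import *
for n in ['scene','side']:
    d=dict(np.load(f'{n}0.npz'));P=pts(d);hsv=cv2.cvtColor(d['image'],cv2.COLOR_BGR2HSV)
    H,S,V=[hsv[...,i].astype(int) for i in range(3)]
    g=(H>60)&(H<90)&(S>120)&(P[...,2]>0.0)&(P[...,0]<.6)
    # top face
    t=g&(P[...,2]>.162)&(P[...,2]<.178);Q=P[t]
    print(n,'top',t.sum(),Q.mean(0),Q[:,2].std(),cv2.minAreaRect((Q[:,:2]*1000).astype(np.float32)))
    Q=P[g];print('green all',Q.min(0),Q.max(0))
    y=(H>20)&(H<35)&(S>120)&(V>120)&(P[...,2]>.1)&(P[...,0]<.5)&(P[...,1]>.1)
    Q=P[y&(P[...,2]<.18)]
    k=(V<70)&(P[...,2]>.115)&(P[...,2]<.172)&(P[...,0]>.25)&(P[...,0]<.5)&(P[...,1]>.12)&(P[...,1]<.35)
    K=P[k];print('black',k.sum(),K.min(0),K.max(0),np.median(K,0)); v,u=np.nonzero(k);print(u.min(),u.max(),v.min(),v.max())
    v,u=np.nonzero(y);
    if len(Q):print('yel',len(Q),Q.mean(0),Q.std(0),u.mean(),v.mean())
    x0,x1,y0,y1=(230,420,240,400) if n=='scene' else (330,470,210,350)
    cv2.imwrite(f'pics/{n}crop.png',cv2.resize(d['image'][y0:y1,x0:x1],None,fx=4,fy=4))
E
```

```text
scene top 172 [0.42543246 0.28770241 0.16943163] 0.0032496573583057956 ((478.064208984375, 400.84625244140625), (441.913818359375, 177.4123992919922), 85.44075012207031)
green all [ 9.30525378e-02 -4.65151660e-01  2.98031810e-04] [0.59911848 0.62815515 0.80381373]
black 597 [0.40938801 0.19841848 0.13442171] [0.47508218 0.29983714 0.16921467] [0.45159916 0.28299551 0.16097351]
259 342 297 326
yel 19 [0.44586521 0.27213492 0.15522441] [0.00858578 0.01266407 0.00335592] 283.7 301.35
side top 48 [0.41404707 0.24454647 0.16660126] 0.002280484939900006 ((403.86773681640625, 230.01708984375), (97.31643676757812, 30.499319076538086), 57.361942291259766)
green all [ 0.36529133 -0.52507     0.00373364] [0.59133875 0.62751749 0.8919902 ]
black 539 [0.39723961 0.19826901 0.12888461] [0.47967392 0.30102548 0.17131003] [0.45606081 0.28221877 0.15924894]
367 424 247 315
yel 106 [0.4615754  0.28767981 0.14683251] [0.01031703 0.01126918 0.00874312] 378.8207547169811 304.54716981132077
```

```bash
python3 - <<'E'
from h import *
# height map around gear unit from both views, 1cm grid, max z
G={}
for n in ['scene','side']:
    d=dict(np.load(f'{n}0.npz'));P=pts(d).reshape(-1,3)
    m=(P[:,0]>.2)&(P[:,0]<.62)&(P[:,1]>-.05)&(P[:,1]<.45)&(P[:,2]<.26)
    for p in P[m]:
        k=(int(p[0]//.02),int(p[1]//.02));G[k]=max(G.get(k,-1),p[2])
print('     '+' '.join(f'{x*2:3d}' for x in range(10,31)))
for y in range(22,-3,-1):print(f'{y*2:4d}',' '.join(f'{int(G.get((x,y),-1)*1000):3d}' for x in range(10,31)))
E
```

```text
20  22  24  26  28  30  32  34  36  38  40  42  44  46  48  50  52  54  56  58  60
  44 -1000 -1000 -1000 -1000 -1000 -1000 -1000 -1000 -1000 -1000 -1000 -1000 -1000 -1000 -1000 -1000 -1000 -1000 -1000 -1000 -1000
  42 -1000 -1000 -1000 -1000 -1000 -1000   4   5   5   5   5   4   5   4   4   4   5   4   3   5   4
  40 -1000 -1000 -1000 -1000 -1000 -1000   3  22  24  23  23   6   5   4   4   4   7   4   4   5   5
  38 -1000 -1000 -1000 -1000 -1000 -1000   5  23  23  23  23   5   5   5  50  54  56  59  62  60  63
  36 -1000 -1000 -1000 -1000 -1000 -1000   4  23  23  24  23   5   4  74  78  78  79  79  79  80  79
  34 -1000 -1000 -1000 -1000 -1000 -1000   4  21  23  22  23   5   7  82  83  84  84  83  84  84  83
  32 -1000 -1000 -1000 -1000 -1000 -1000   3   4   5   4   5   4   5  58  84  83  83  82  83  83  83
  30 -1000 -1000 -1000 -1000 -1000 -1000   5   5   4   4   4   5 150   5  76  76  76  76  74  73  73
  28 -1000 -1000 -1000 -1000 -1000 -1000   2   5   5   5   4 156 166 166 147   4  74  73  71  70  70
  26 -1000 -1000 -1000 -1000 -1000 -1000   3   4   4  10 151 170 171 165 153  
[... 837 characters left out ...]
1000 -1000 -1000 -1000 -1000 -1000   2   4   4   5  53  75  69   6   4   5   4   4  65  64  64
   6 -1000 -1000 -1000 -1000 -1000 -1000   3   4   9   4  56  98  75   4   4   4   4   3  64  35  34
   4 -1000 -1000 -1000 -1000 -1000 -1000   5   3   9   4   4  56  52   3   4   3   4   4  65  34  35
   2 -1000 -1000 -1000 -1000 -1000 -1000   2   4   8   3   3   4   4  34  54  36 252   4  66  34  35
   0 -1000 -1000 -1000 -1000 -1000 -1000   2   5   9   5   5   4   3  36  58 259 259   4  64  35 251
  -2 -1000 -1000 -1000 -1000 -1000 -1000   2   5   9   9   4   3   4  33  35 259 252   4  65  34 243
  -4 -1000 -1000 -1000 -1000 -1000 -1000   3   4   7   8   5   3   5   4   4   3   4   5  66  34  35
```

View pics/sidecrop.png

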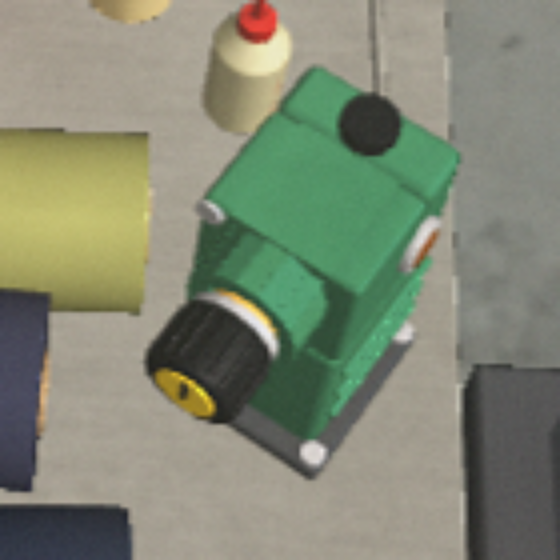

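View pics/scenecrop.png

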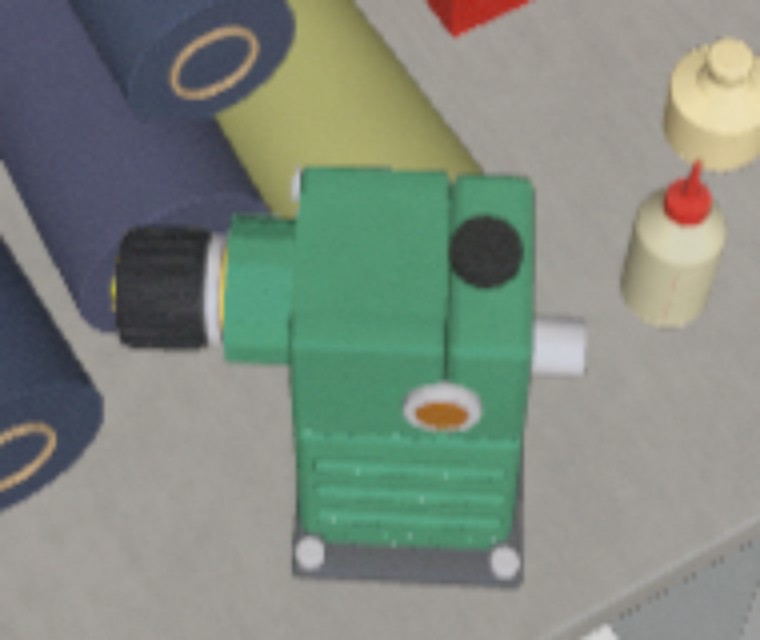

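```bash
python3 - <<'E'
from h import *
for n in ['scene','side']:
    d=dict(np.load(f'{n}0.npz'));P=pts(d)
    x,y,z=P[...,0],P[...,1],P[...,2]
    hsv=cv2.cvtColor(d['image'],cv2.COLOR_BGR2HSV).astype(int)
    t=(z>.167)&(z<.19)&(x>.3)&(x<.5)&(y>.1)&(y<.27)
    t=cv2.morphologyEx(t.astype(np.uint8),cv2.MORPH_OPEN,np.ones((3,3)))>0
    # rays onto plane z=.171
    v,u=np.nonzero(t); D=np.stack([(u-d['cx'])/d['f'],(v-d['cy'])/d['f'],np.ones(len(u))],-1)@d['C'][:3,:3].T
    o=d['C'][:3,3];Q=o+D*((.171-o[2])/D[:,2])[:,None]
    rc=cv2.minAreaRect((Q[:,:2]*1000).astype(np.float32));print(n,len(u),rc, cv2.boxPoints(rc).round(1).tolist(), np.median(z[t]))
    # yellow disc
    yl=(hsv[...,0]>20)&(hsv[...,0]<35)&(hsv[...,1]>110)&(hsv[...,2]>110)&(z>.12)&(z<.17)&(x>.44)&(x<.5)&(y>.27)&(y<.33)
    v,u=np.nonzero(yl)
    if len(u): print('yel',len(u),u.mean(),v.mean(),u.min(),u.max(),v.min(),v.max(),P[yl].mean(0)); 
    k=(hsv[...,2]<75)&(z>.115)&(z<.175)&(y>.24)&(x>.4)&(x<.52)&(y<.33)
    v,u=np.nonzero(k);print('knob',len(u),u.min(),u.max(),v.min(),v.max())
    K=P[k];top=K[K[:,2]>K[:,2].max()-.006];print(K[:,2].max(),top.mean(0),len(top))
E
```

```text
scene 3040 ((419.67877197265625, 218.63442993164062), (99.45319366455078, 71.41775512695312), 57.684959411621094) [[362.8999938964844, 195.6999969482422], [423.29998779296875, 157.5], [476.3999938964844, 241.60000610351562], [416.1000061035156, 279.70001220703125]] 0.17183304831517132
yel 4 258.0 312.5 258 258 311 314 [0.46066459 0.29621153 0.1544791 ]
knob 626 259 282 296 326
0.16726008935858394 [0.45798959 0.27855415 0.16364606] 285
side 2097 ((419.1109619140625, 218.69210815429688), (101.7724380493164, 69.8426513671875), 58.2525634765625) [[362.6000061035156, 193.8000030517578], [422.0, 157.0], [475.6000061035156, 243.60000610351562], [416.20001220703125, 280.29998779296875]] 0.1703937467112434
yel 90 376.03333333333336 307.8777777777778 369 383 302 313 [0.46540858 0.29234325 0.14456172]
knob 562 367 413 275 315
0.16876578234353568 [0.45652252 0.27711402 0.1638948 ] 64
```

```bash
python3 - <<'E'
from h import *
print([a for a in dir(r) if a[0]!='_'])
G={}
for n in ['scene','side']:
    d=dict(np.load(f'{n}0.npz'));P=pts(d)[d['depth']>0].reshape(-1,3)
    m=(P[:,0]>-.1)&(P[:,0]<.9)&(P[:,1]>.3)&(P[:,1]<.8)
    for p in P[m]:
        k=(int(p[0]//.05),int(p[1]//.05));G[k]=max(G.get(k,-1),p[2])
print('     '+' '.join(f'{x*5:4d}' for x in range(-2,18)))
for y in range(15,5,-1):print(f'{y*5:4d}',' '.join(f'{int(G.get((x,y),-1)*1000):4d}' for x in range(-2,18)))
E
```

```text
['IKError', 'close_job', 'get_obs', 'tip_reach']
      -10   -5    0    5   10   15   20   25   30   35   40   45   50   55   60   65   70   75   80   85
  75 -1000 -1000 -1000 -1000 -1000 -1000 -1000 -1000 -1000 -1000 -1000 -1000 -1000 -1000 -1000 -1000 -1000 -1000 -1000 -1000
  70 -1000 -1000 -1000 -1000 -1000 -1000 -1000 -1000 -1000 -1000 -1000 -1000 -1000 -1000 -1000 -1000 -1000 -1000 -1000 -1000
  65 -1000 -1000 -1000 -1000 -1000 -1000 -1000 -1000 -1000 -1000 -1000 -1000 -1000 -1000 -1000 -1000 -1000 -1000 -1000 -1000
  60 -1000 -1000 -1000 -1000 -1000 -1000 -1000 -1000 -1000 -1000  234 -1000 -1000 -1000 -1000 -1000 -1000 -1000 -1000 -1000
  55 -1000 -1000 -1000 -1000 -1000 -1000 -1000 -1000 -1000  496  497  498  497  498  497  497  498  495 -642 -640
  50 -1000 -1000 -1000 -1000 -1000 -1000 -1000 -1000 -1000  497  497  497  497  497  497  497  497  497  215  193
  45 -1000 -1000 -1000 -1000 -1000 -1000 -1000 -1000 -1000 -1000 -1000 -1000 -1000 -1000 -883 -884  204  202  323  320
  40 -1000 -1000 -1000 -1000 -1000 -1000 -1000 -1000    4   24   23    5    7    5    5    5    5  175  316  317
  35 -887 -892 -1000 -1000 -1000 -1000 -1000 -1000   23   24   23   83   83   83   83   84   84   85  171  306
  30 -883 -888 -1000 -1000 -1000 -1000 -1000 -1000    5    5  143  150   84   84   84   83   83   84  171  291
```

```bash
cat >> h.py <<'E'
TH=np.radians(58.0); A=np.array([np.cos(TH),np.sin(TH),0]); K=np.array([.457,.278,.145])
def Rt(tilt): # tool x=A, z down, swung by tilt deg about A
    z=np.array([0,0,-1.]); y=np.cross(z,A)
    return R.from_rotvec(np.radians(tilt)*A)*R.from_matrix(np.stack([A,y,z],1))
def row(p,Rg,o=None):
    o=o or r.get_obs(); R0=R.from_quat(o['tcp_rot'])
    return np.r_[R0.inv().apply(np.asarray(p)-o['tool_pos'])*100,(R0.inv()*Rg).as_rotvec()].round(3)
def st():
    o=r.get_obs();Rr=R.from_quat(o['tcp_rot']);p=o['tool_pos']-K
    z=Rr.as_matrix()[:,2]; L=np.cross(A,[0,0,1])
    print('t',round(o['t'],2),'pos',o['tool_pos'].round(4),'rel a/l/z mm',(np.array([p@A,p@L,p[2]])*1000).round(1),'tilt',np.degrees(np.arctan2(-z@L,-z[2])).round(1),'ori err',np.degrees((Rt(np.degrees(np.arctan2(-z@L,-z[2]))).inv()*Rr).magnitude()).round(2),'F a/l/z',np.array([o['ft_force']@A,o['ft_force']@L,o['ft_force'][2]]).round(1),'M.a',round(float(o['moment']@A),2),'open',round(o['opening'],3),'q',o['joint_positions'].round(2))
E
python3 - <<'E'
from h import *
st();print(row(K+.003*A+[0,0,.115],Rt(0)).tolist())
E
```

```text
t 0.15 pos [0.5747 0.     0.2323] rel a/l/z mm [-173.4  247.1   87.3] tilt 0.1 ori err 32.0 F a/l/z [-0.1  0.1  0.8] M.a 0.0 open 1.001 q [-0.02  0.32  1.57 -0.    1.26 -0.02]
[28.053, -11.61, -2.753, -0.001, 0.0, 0.559]
```

Request:
{"name": "carry_out", "arguments": {
  "moves": [0, 0, -3, 0, 0, 0, 1, 5.6, -2.3, -4, 0, 0, 0.11, 1, 11.2, -4.6, -4, 0, 0, 0.22, 1, 16.8, -7, -4, 0, 0, 0.33, 1, 22.4, -9.3, -4, 0, 0, 0.44, 1, 28, -11.6, -3.5, 0, 0, 0.559, 1, 28.05, -11.6, -2.75, 0, 0, 0.559, 1, 28.05, -11.6, -2.75, 0, 0, 0.559, 1]
}}

```text
t: 1.15
tool_pos: [0.4583, 0.28, 0.2591]
tcp_rot: [0.874, 0.485, -0.002, 0.0]
ft_force: [-0.0, -0.6, -0.3]
opening: 0.998
```

```bash
python3 - <<'E'
from h import *
st()
d=cam('wrist');cv2.imwrite('pics/w1.png',d['image']);np.savez('w1.npz',**d)
P=pts(d);hsv=cv2.cvtColor(d['image'],cv2.COLOR_BGR2HSV).astype(int)
L=np.cross(A,[0,0,1]);Q=P-K
a=Q@A;l=Q@L;z=P[...,2]
m=(z>.157)&(z<.172)&(abs(l)<.03)&(a>-.013)&(a<.013);print(m.sum(),l[m].mean(),l[m].min(),l[m].max(),z[m].max())
for c in np.arange(-.05,.03,.004):
    m=(abs(a-c)<.002)&(abs(l)<.008)&(z>.1)
    print(round(c,3),m.sum(),z[m].max().round(4) if m.any() else None,end='; ')
E
```

```text
t 1.15 pos [0.4583 0.28   0.2591] rel a/l/z mm [2.400e+00 1.000e-01 1.141e+02] tilt 0.1 ori err 0.18 F a/l/z [-0.5  0.3 -0.3] M.a 0.07 open 0.998 q [ 0.53  0.25  1.6  -0.    1.3   1.08]
1684 0.00026434948485100563 -0.015282756361200424 0.01713627722320977 0.16639390272341464
-0.05 0 None; -0.046 0 None; -0.042 0 None; -0.038 0 None; -0.034 104 0.1707; -0.03 138 0.1709; -0.026 145 0.1716; -0.022 217 0.1711; -0.018 159 0.1706; -0.014 152 0.1642; -0.01 125 0.1653; -0.006 152 0.1664; -0.002 147 0.1656; 0.002 153 0.1654; 0.006 150 0.1655; 0.01 157 0.1655; 0.014 162 0.1649; 0.018 264 0.1633; 0.022 0 None; 0.026 812 0.3661;
```

View pics/w1.png

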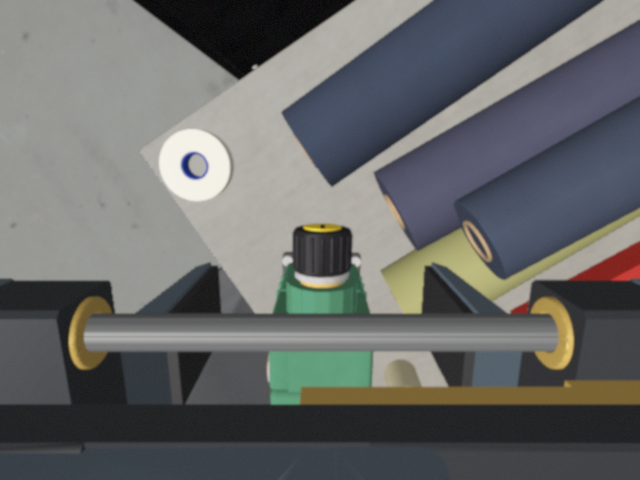

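Request:
{"name": "carry_out", "arguments": {
  "moves": [0.15, 0, 3, 0, 0, 0, 1, 0.15, 0, 6, 0, 0, 0, 1, 0.15, 0, 9, 0, 0, 0, 1, 0.15, 0, 11.4, 0, 0, 0, 1, 0.15, 0, 11.4, 0, 0, 0, 1]
}}

```text
t: 1.82
tool_pos: [0.4592, 0.2787, 0.1442]
tcp_rot: [0.875, 0.484, -0.003, 0.0]
ft_force: [0.2, 0.1, 0.3]
opening: 1.0
```

```bash
python3 - <<'E'
from h import *
st()
for t in (-15,-30,-45,-55): print(t,row(K+.004*A,Rt(t)).tolist())
E
```

```text
t 1.82 pos [0.4592 0.2787 0.1442] rel a/l/z mm [ 1.8  1.5 -0.8] tilt 0.2 ori err 0.36 F a/l/z [0.2 0.1 0.3] M.a 0.06 open 1.0 q [ 0.52  0.34  1.78 -0.    1.03  1.09]
-15 [0.22, -0.151, -0.079, -0.265, 0.006, -0.002]
-30 [0.22, -0.151, -0.079, -0.526, 0.006, -0.001]
-45 [0.22, -0.151, -0.079, -0.788, 0.006, -0.0]
-55 [0.22, -0.151, -0.079, -0.963, 0.007, 0.0]
```

Request:
{"name": "carry_out", "arguments": {
  "moves": [0.22, -0.15, -0.08, -0.16, 0, 0, 1, 0.22, -0.15, -0.08, -0.32, 0, 0, 1, 0.22, -0.15, -0.08, -0.48, 0, 0, 1, 0.22, -0.15, -0.08, -0.64, 0, 0, 1, 0.22, -0.15, -0.08, -0.8, 0.005, 0, 1, 0.22, -0.15, -0.08, -0.96, 0.005, 0, 1, 0.22, -0.15, -0.08, -0.96, 0.005, 0, 1]
}}

```text
t: 2.7
tool_pos: [0.4587, 0.282, 0.1442]
tcp_rot: [0.776, 0.432, 0.222, 0.403]
ft_force: [0.3, 0.4, -0.1]
opening: 1.002
```

```bash
python3 - <<'E'
from h import *
st()
print(row(K+.004*A,Rt(-55)).tolist())
d=cam('side');cv2.imwrite('pics/s2.png',d['image'])
E
```

```text
t 2.7 pos [0.4587 0.282  0.1442] rel a/l/z mm [ 4.3 -0.7 -0.8] tilt -54.8 ori err 0.25 F a/l/z [ 0.5  0.1 -0.1] M.a 0.61 open 1.002 q [ 1.03  0.44  2.06 -1.16  1.1   2.4 ]
[-0.029, 0.101, 0.011, -0.004, 0.002, 0.004]
```

View pics/s2.png

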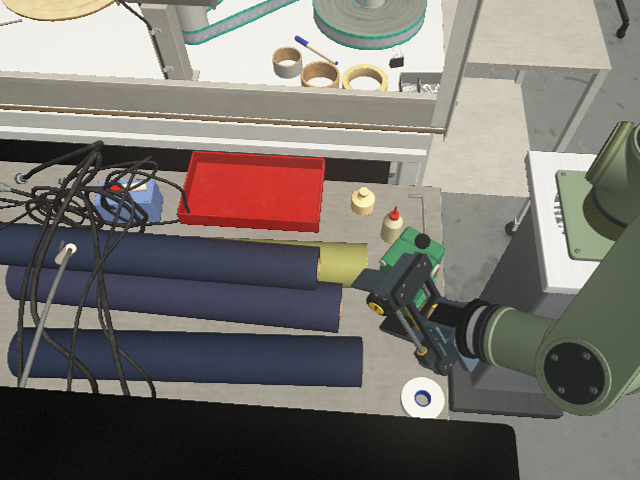

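Request:
{"name": "carry_out", "arguments": {
  "moves": [0, 0.1, 0, 0, 0, 0, 0, 0, 0.1, 0, 0, 0, 0, 0, 0, 0.1, 0, 0, 0, 0, 0, 0, 0.1, 0, 0, 0, 0, 0, 0, 0.1, 0, 0, 0, 0, 0],
  "force": 35
}}

```text
t: 3.38
tool_pos: [0.4599, 0.2815, 0.146]
tcp_rot: [0.777, 0.431, 0.222, 0.402]
ft_force: [-0.7, 0.3, -1.6]
opening: 0.484
```

```bash
python3 - <<'E'
from h import *
st()
for t in (-25,0,30): print(t,row(K+(.004+.024*(t+55)/360)*A,Rt(t)).tolist())
E
```

```text
t 3.38 pos [0.4599 0.2815 0.146 ] rel a/l/z mm [4.5 0.6 1. ] tilt -54.7 ori err 0.1 F a/l/z [-0.2 -0.7 -1.6] M.a 0.55 open 0.484 q [ 1.03  0.44  2.05 -1.16  1.1   2.39]
-25 [0.149, -0.12, 0.008, 0.519, 0.002, 0.0]
0 [0.315, -0.12, 0.008, 0.955, 0.002, 0.0]
30 [0.515, -0.12, 0.007, 1.479, 0.002, -0.0]
```

Request:
{"name": "carry_out", "arguments": {
  "moves": [0, 0, 0, 0, 0, 0, 0, 0.06, 0, 0, 0.16, 0, 0, 0, 0.12, 0, 0, 0.32, 0, 0, 0, 0.18, 0, 0, 0.48, 0, 0, 0, 0.18, 0, 0, 0.48, 0, 0, 0]
}}

```text
t: 4.0
tool_pos: [0.4615, 0.2826, 0.1464]
tcp_rot: [0.852, 0.468, 0.114, 0.205]
ft_force: [-2.1, 3.1, -1.9]
opening: 0.433
```

```bash
python3 - <<'E'
from h import *
st()
d=cam('side');cv2.imwrite('pics/s3.png',cv2.resize(d['image'][220:370,320:520],None,fx=4,fy=4))
E
```

```text
t 4.0 pos [0.4615 0.2826 0.1464] rel a/l/z mm [6.3 1.4 1.4] tilt -27.2 ori err 0.38 F a/l/z [ 1.5 -3.5 -1.9] M.a 0.83 open 0.433 q [ 0.79  0.31  1.92 -0.61  0.9   1.74]
```

View pics/s3.png

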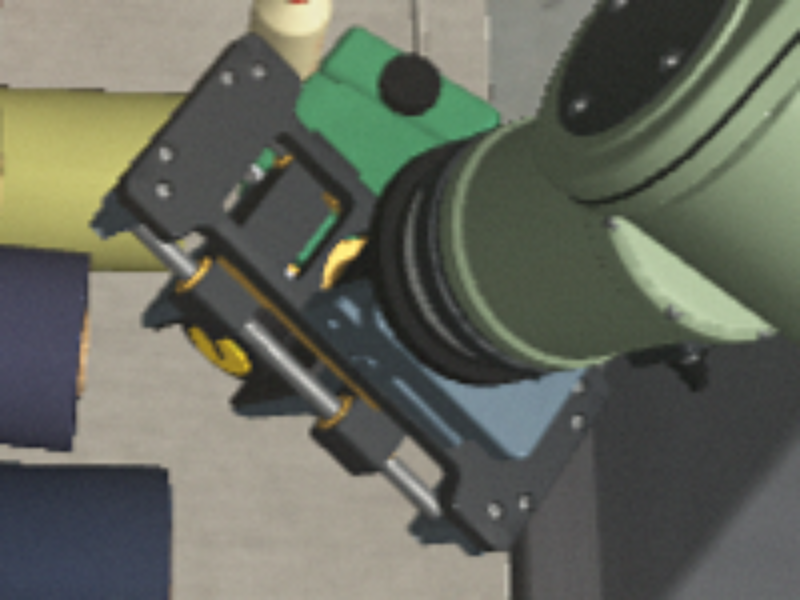

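Request:
{"name": "carry_out", "arguments": {
  "moves": [0.06, 0, 0, 0.16, 0, 0, 0, 0.12, 0, 0, 0.32, 0, 0, 0, 0.18, 0, 0, 0.48, 0, 0, 0, 0.24, 0, 0, 0.64, 0, 0, 0, 0.3, 0, 0, 0.8, 0, 0, 0, 0.38, 0, 0, 0.98, 0, 0, 0, 0.38, 0, 0, 0.98, 0, 0, 0]
}}

```text
t: 4.92
tool_pos: [0.4638, 0.2859, 0.1443]
tcp_rot: [0.848, 0.467, -0.123, -0.218]
ft_force: [1.9, 4.9, 2.3]
opening: 0.43
```

```bash
python3 - <<'E'
from h import *
st()
d=cam('scene');cv2.imwrite('pics/s4.png',cv2.resize(d['image'][150:400,150:450],None,fx=2.4,fy=2.4))
E
```

```text
t 4.92 pos [0.4638 0.2859 0.1443] rel a/l/z mm [10.3  1.6 -0.7] tilt 29.0 ori err 0.43 F a/l/z [ 5.2 -0.9  2.3] M.a 0.03 open 0.43 q [0.31 0.5  1.61 0.39 1.38 0.74]
```

View pics/s4.png

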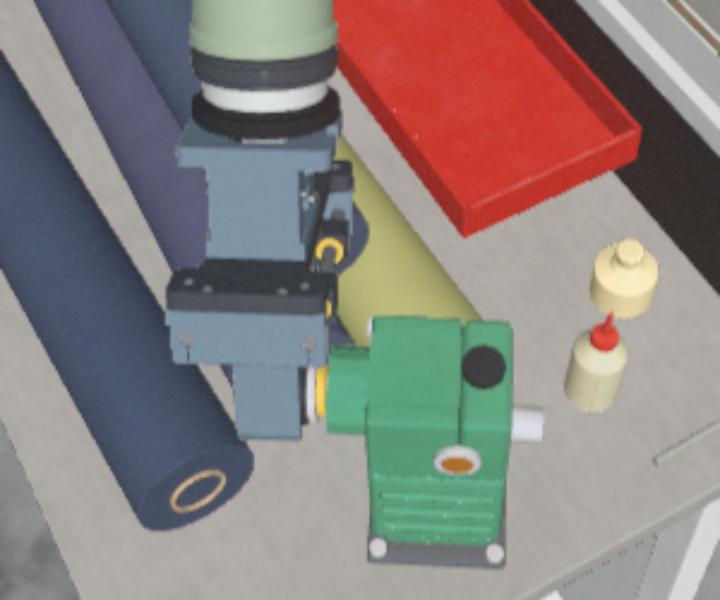

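Request:
{"name": "carry_out", "arguments": {
  "moves": [0, 0, 0, 0, 0, 0, 0.75, 0, 0, 0, 0, 0, 0, 0.75, 0, 0, 0, -0.16, 0, 0, 0.75, 0, 0, 0, -0.32, 0, 0, 0.75, 0, 0, 0, -0.48, 0, 0, 0.75, 0, 0, 0, -0.64, 0, 0, 0.75, 0, 0, 0, -0.8, 0, 0, 0.75, 0, 0, 0, -0.96, 0, 0, 0.75, 0, 0, 0, -1.12, 0, 0, 0.75, 0, 0, 0, -1.28, 0, 0, 0.75, 0, 0, 0, -1.45, 0, 0, 0.75, 0, 0, 0, -1.45, 0, 0, 0.75]
}}

```text
t: 6.48
tool_pos: [0.4618, 0.2865, 0.1425]
tcp_rot: [0.777, 0.434, 0.217, 0.401]
ft_force: [-0.6, 0.4, 0.2]
opening: 0.754
```

```bash
python3 - <<'E'
from h import *
st();print(row(K+.010*A+[0,0,.0003]+.001*np.cross(A,[0,0,1]),Rt(-55)).tolist())
E
```

```text
t 6.47 pos [0.4618 0.2865 0.1425] rel a/l/z mm [ 9.8 -0.4 -2.5] tilt -54.3 ori err 0.65 F a/l/z [-0.  -0.7  0.2] M.a 0.56 open 0.754 q [ 1.02  0.45  2.04 -1.15  1.1   2.38]
[0.018, 0.308, -0.044, -0.013, 0.006, 0.01]
```

Close again and swing a second time.

Request:
{"name": "carry_out", "arguments": {
  "moves": [0, 0.3, -0.04, 0, 0, 0, 0.75, 0, 0.3, -0.04, 0, 0, 0, 0, 0, 0.3, -0.04, 0, 0, 0, 0, 0, 0.3, -0.04, 0, 0, 0, 0, 0, 0.3, -0.04, 0, 0, 0, 0, 0, 0.3, -0.04, 0, 0, 0, 0],
  "force": 35
}}

```text
t: 7.22
tool_pos: [0.4631, 0.2859, 0.1452]
tcp_rot: [0.777, 0.434, 0.217, 0.401]
ft_force: [0.3, 0.8, -0.3]
opening: 0.431
```

```bash
python3 - <<'E'
from h import *
st()
d=cam('side');cv2.imwrite('pics/s5.png',cv2.resize(d['image'][220:370,320:520],None,fx=4,fy=4))
E
```

```text
t 7.22 pos [0.4631 0.2859 0.1452] rel a/l/z mm [9.9 1.  0.2] tilt -54.2 ori err 0.64 F a/l/z [ 0.8 -0.2 -0.3] M.a 0.59 open 0.431 q [ 1.02  0.44  2.04 -1.14  1.1   2.37]
```

View pics/s5.png

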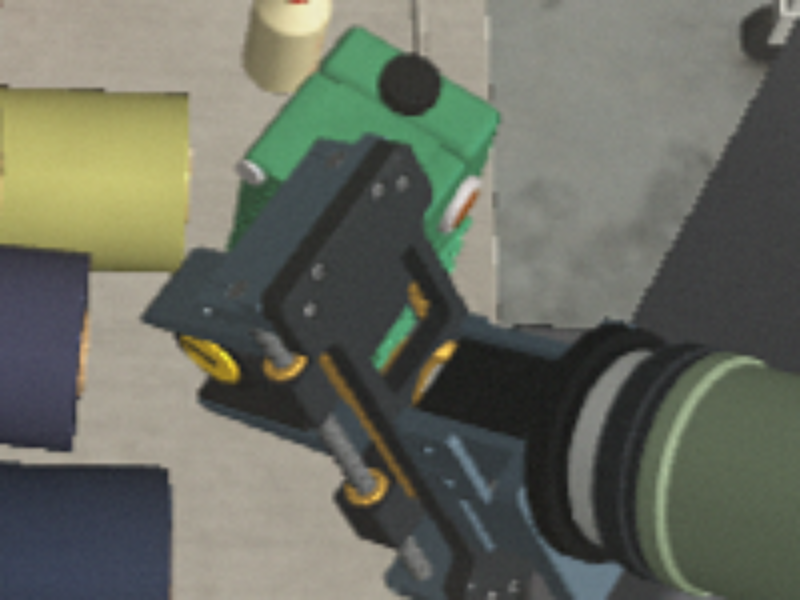

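Request:
{"name": "carry_out", "arguments": {
  "moves": [0.06, 0, 0, 0.16, 0, 0, 0, 0.12, 0, 0, 0.32, 0, 0, 0, 0.18, 0, 0, 0.48, 0, 0, 0, 0.24, 0, 0, 0.64, 0, 0, 0, 0.3, 0, 0, 0.8, 0, 0, 0, 0.37, 0, 0, 0.96, 0, 0, 0, 0.43, 0, 0, 1.12, 0, 0, 0, 0.49, 0, 0, 1.28, 0, 0, 0, 0.55, 0, 0, 1.46, 0, 0, 0, 0.57, 0, 0, 1.5, 0, 0, 0, 0.57, 0, 0, 1.5, 0, 0, 0]
}}

```text
t: 8.65
tool_pos: [0.4665, 0.291, 0.1447]
tcp_rot: [0.842, 0.465, -0.137, -0.235]
ft_force: [-0.3, 4.3, -1.9]
opening: 0.435
```

```bash
python3 - <<'E'
from h import *
st()
E
```

```text
t 8.65 pos [0.4665 0.291  0.1447] rel a/l/z mm [16.1  1.1 -0.3] tilt 31.6 ori err 0.63 F a/l/z [ 3.5 -2.5 -1.9] M.a -0.28 open 0.435 q [0.31 0.53 1.59 0.41 1.43 0.73]
```

Request:
{"name": "carry_out", "arguments": {
  "moves": [0.3, 0, 0, 0, 0, 0, 0, 0.6, 0, 0, 0, 0, 0, 0, 0.8, 0, 0, 0, 0, 0, 0, 0.8, 0, 0, 0, 0, 0, 0]
}}

```text
t: 9.15
tool_pos: [0.4708, 0.2979, 0.1448]
tcp_rot: [0.842, 0.466, -0.136, -0.235]
ft_force: [0.6, 0.2, -0.3]
opening: 0.43
```

```bash
python3 - <<'E'
from h import *
st()
d=cam('scene');cv2.imwrite('pics/s6.png',cv2.resize(d['image'][200:400,200:400],None,fx=3,fy=3))
E
```

```text
t 9.15 pos [0.4708 0.2979 0.1448] rel a/l/z mm [24.2  1.2 -0.2] tilt 31.5 ori err 0.62 F a/l/z [ 0.5  0.5 -0.3] M.a -0.4 open 0.43 q [0.32 0.54 1.57 0.41 1.43 0.74]
```

View pics/s6.png

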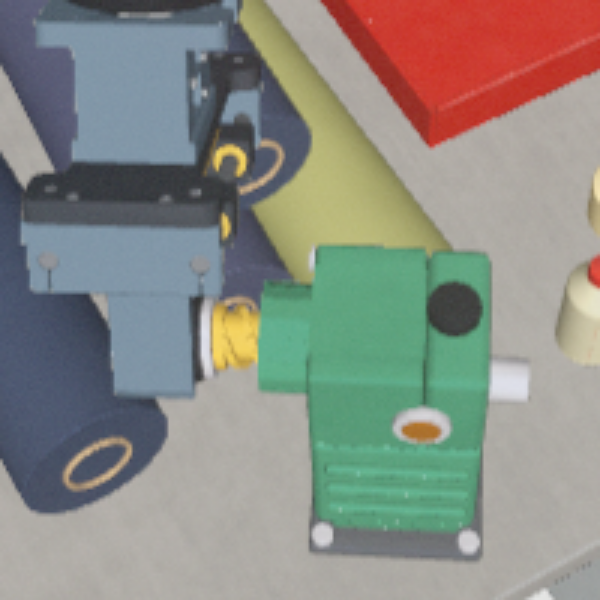

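Request:
{"name": "carry_out", "arguments": {
  "moves": [0.8, 0, 0, 0, 0, 0, 0, 1.6, 0, 0, 0, 0, 0, 0, 2.4, 0, 0, 0, 0, 0, 0, 3.2, 0, 0, 0, 0, 0, 0, 4, 0, 0, 0, 0, 0, 0, 4.8, 0, 0, 0, 0, 0, 0, 4.8, 0, 0, 0, 0, 0, 0, 4.8, 0, 0, 0, 0, 0, 0]
}}

```text
t: 10.2
tool_pos: [0.4961, 0.3384, 0.1442]
tcp_rot: [0.842, 0.466, -0.137, -0.235]
ft_force: [-0.9, -1.0, -1.1]
opening: 0.433
```

```bash
python3 - <<'E'
from h import *
st()
d=cam('scene');cv2.imwrite('pics/s7.png',cv2.resize(d['image'][150:400,150:450],None,fx=2.4,fy=2.4))
E
```

```text
t 10.2 pos [0.4961 0.3384 0.1442] rel a/l/z mm [71.9  1.1 -0.8] tilt 31.5 ori err 0.65 F a/l/z [-1.3 -0.3 -1.1] M.a -0.38 open 0.433 q [0.36 0.59 1.47 0.43 1.46 0.79]
```

View pics/s7.png

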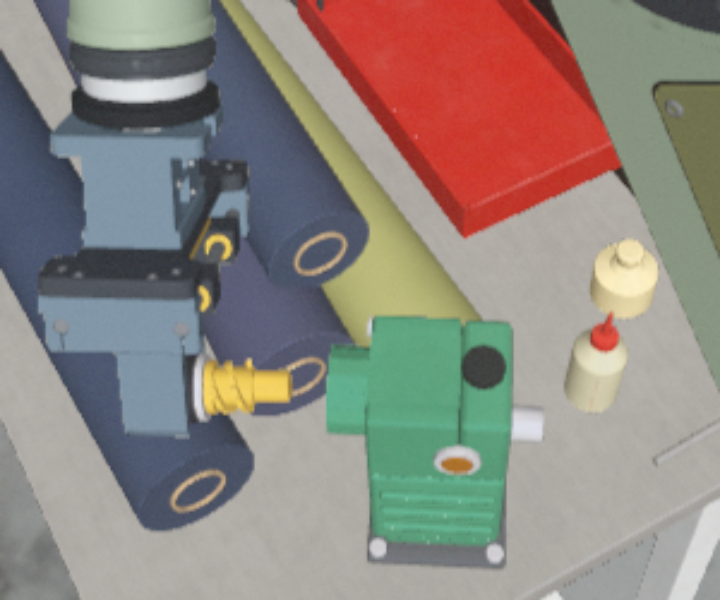

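```bash
cat >> h.py <<'E'
RF=R.from_matrix(np.array([[0,1,0],[1,0,0],[0,0,-1.]]))  # tool x=world y, y=world x, z down
E
python3 - <<'E'
from h import *
from scipy.spatial.transform import Slerp
o=r.get_obs();p=o['tool_pos'];R0=R.from_quat(o['tcp_rot'])
print(row(p+[0,0,.05],R0).tolist(),row(p+[0,0,.1],R0).tolist(),row(p+[0,0,.15],R0).tolist())
s=Slerp([0,1],R.concatenate([R0,RF]))
for i in range(1,8): print(row(p+[0,0,.15]+(np.array([.68,.052,.29])-p-[0,0,.15])*i/7,s(i/7)).round(2).tolist())
E
```

```text
[-0.056, -2.615, -4.261, 0.0, 0.0, 0.0] [-0.111, -5.231, -8.522, 0.0, 0.0, 0.0] [-0.167, -7.846, -12.783, 0.0, 0.0, 0.0]
[-2.25, -4.06, -15.01, -0.08, -0.02, -0.08]
[-4.33, -0.27, -17.24, -0.15, -0.04, -0.16]
[-6.41, 3.52, -19.46, -0.23, -0.06, -0.23]
[-8.49, 7.31, -21.69, -0.31, -0.08, -0.31]
[-10.57, 11.1, -23.92, -0.38, -0.1, -0.39]
[-12.65, 14.88, -26.14, -0.46, -0.12, -0.47]
[-14.73, 18.67, -28.37, -0.54, -0.14, -0.55]
```

Request:
{"name": "carry_out", "arguments": {
  "moves": [-0.06, -2.6, -4.26, 0, 0, 0, 0, -0.11, -5.23, -8.52, 0, 0, 0, 0, -0.17, -7.85, -12.78, 0, 0, 0, 0, -2.25, -4.06, -15, -0.08, -0.02, -0.08, 0, -4.33, -0.27, -17.24, -0.15, -0.04, -0.16, 0, -6.41, 3.52, -19.46, -0.23, -0.06, -0.23, 0, -8.49, 7.31, -21.69, -0.31, -0.08, -0.31, 0, -10.57, 11.1, -23.92, -0.38, -0.1, -0.39, 0, -12.65, 14.88, -26.14, -0.46, -0.12, -0.47, 0, -14.73, 18.67, -28.37, -0.54, -0.14, -0.55, 0, -14.73, 18.67, -28.37, -0.54, -0.14, -0.55, 0, -14.73, 18.67, -28.37, -0.54, -0.14, -0.55, 0]
}}

```text
t: 11.75
tool_pos: [0.6794, 0.0524, 0.2899]
tcp_rot: [0.706, 0.708, 0.002, -0.001]
ft_force: [0.5, -0.1, -0.6]
opening: 0.43
```

```bash
python3 - <<'E'
from h import *
st();print(row([.68,.052,.29],RF).tolist(),row([.68,.052,.056],RF).tolist())
d=cam('scene');cv2.imwrite('pics/s8.png',cv2.resize(d['image'][0:300,200:560],None,fx=2,fy=2))
d=cam('side');cv2.imwrite('pics/s9.png',cv2.resize(d['image'][50:250,130:430],None,fx=2.4,fy=2.4))
E
```

```text
t 11.75 pos [0.6794 0.0524 0.2899] rel a/l/z mm [-73.5 308.2 144.9] tilt 0.1 ori err 32.12 F a/l/z [ 0.2  0.5 -0.6] M.a 0.03 open 0.43 q [0.06 0.47 1.19 0.   1.48 0.06]
[-0.035, 0.06, -0.007, 0.001, -0.004, 0.002] [-0.136, 0.046, 23.393, 0.001, -0.004, 0.002]
```

View pics/s8.png

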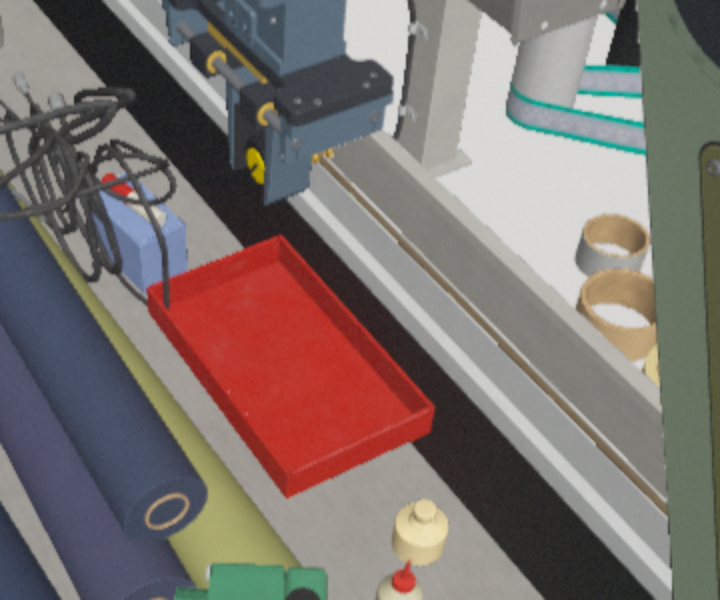

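View pics/s9.png

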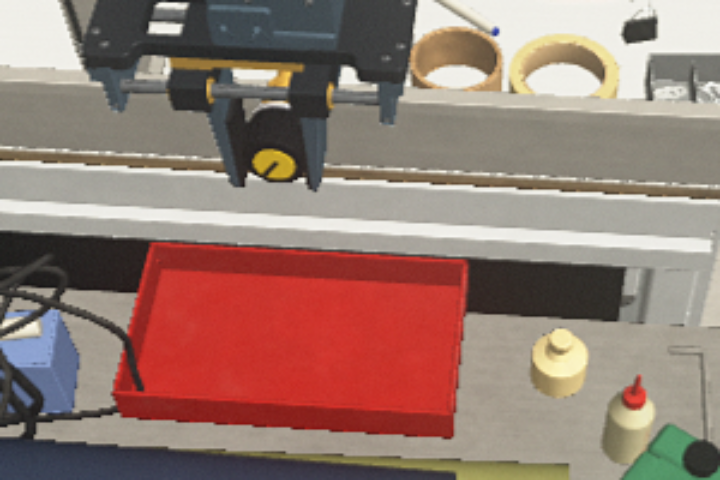

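Request:
{"name": "carry_out", "arguments": {
  "moves": [-0.1, -0.3, 4, 0, 0, 0, 0, -0.1, -0.5, 8, 0, 0, 0, 0, -0.1, -0.5, 12, 0, 0, 0, 0, -0.1, -0.5, 16, 0, 0, 0, 0, -0.12, -0.5, 19, 0, 0, 0, 0, -0.14, -0.5, 21.5, 0, 0, 0, 0, -0.14, -0.5, 23, 0, 0, 0, 0, -0.14, -0.5, 23.2, 0, 0, 0, 0, -0.14, -0.5, 23.3, 0, 0, 0, 0]
}}

```text
t: 12.98
tool_pos: [0.6755, 0.0528, 0.0579]
tcp_rot: [0.706, 0.708, 0.002, -0.0]
ft_force: [0.9, 0.5, -0.5]
opening: 0.432
```

```bash
python3 - <<'E'
from h import *
st()
d=cam('side');cv2.imwrite('pics/s10.png',cv2.resize(d['image'][50:250,130:430],None,fx=2.4,fy=2.4))
E
```

```text
t 12.97 pos [0.6755 0.0528 0.0579] rel a/l/z mm [-75.2 304.6 -87.1] tilt -0.0 ori err 32.22 F a/l/z [ 0.9  0.5 -0.5] M.a -0.02 open 0.432 q [0.06 0.61 1.54 0.   0.99 0.05]
```

View pics/s10.png

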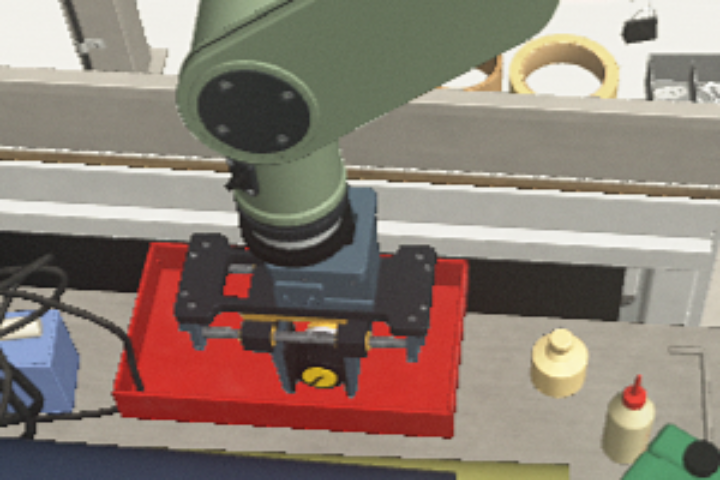

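Request:
{"name": "carry_out", "arguments": {
  "moves": [0, 0, 0.2, 0, 0, 0, 0, 0, 0, 0.4, 0, 0, 0, 0, 0, 0, 0.4, 0, 0, 0, 0, 0, 0, 0.4, 0, 0, 0, 0]
}}

```text
t: 13.52
tool_pos: [0.6759, 0.0527, 0.0544]
tcp_rot: [0.706, 0.708, 0.003, -0.0]
ft_force: [0.4, -0.3, 1.4]
opening: 0.437
```

```bash
python3 -c "
from h import *
st()"
```

```text
t 13.53 pos [0.6759 0.0527 0.0544] rel a/l/z mm [-75.  305.  -90.6] tilt -0.1 ori err 32.21 F a/l/z [-0.1  0.5  1.4] M.a -0.05 open 0.437 q [0.06 0.62 1.54 0.   0.98 0.05]
```

Request:
{"name": "carry_out", "arguments": {
  "moves": [0, 0, 0.1, 0, 0, 0, 0, 0, 0, 0.15, 0, 0, 0, 0, 0, 0, 0.15, 0, 0, 0, 0]
}}

```text
t: 13.9
tool_pos: [0.676, 0.0527, 0.0542]
tcp_rot: [0.706, 0.708, 0.003, 0.0]
ft_force: [-1.8, -1.1, 7.0]
opening: 0.431
```

```bash
python3 -c "
from h import *
st()"
```

```text
t 13.9 pos [0.676  0.0527 0.0542] rel a/l/z mm [-75.  305.1 -90.8] tilt -0.1 ori err 32.21 F a/l/z [-1.9 -0.9  7. ] M.a 0.33 open 0.431 q [0.06 0.62 1.54 0.   0.98 0.05]
```

Request:
{"name": "carry_out", "arguments": {
  "moves": [0, 0, 0, 0, 0, 0, 0.5, 0, 0, 0, 0, 0, 0, 0.7, 0, 0, 0, 0, 0, 0, 0.7, 0, 0, 0, 0, 0, 0, 0.7, 0, 0, -1.5, 0, 0, 0, 0.7, 0, 0, -4, 0, 0, 0, 0.7, 0, 0, -9, 0, 0, 0, 0.7, 0, 0, -14, 0, 0, 0, 0.7, 0, 0, -19, 0, 0, 0, 0.7, 0, 0, -19, 0, 0, 0, 0.7]
}}

```text
t: 15.15
tool_pos: [0.6773, 0.052, 0.2511]
tcp_rot: [0.706, 0.708, 0.008, 0.004]
ft_force: [-0.0, -0.8, -0.4]
opening: 0.699
```

```bash
python3 - <<'E'
from h import *
st()
for n in ['scene','side','wrist']:
    d=cam(n);P=pts(d);hsv=cv2.cvtColor(d['image'],cv2.COLOR_BGR2HSV).astype(int)
    x,y,z=P[...,0],P[...,1],P[...,2]
    m=(x>.578)&(x<.822)&(y>-.047)&(y<.087)&(z>.038)&(z<.09)
    Q=P[m]; print(n,m.sum(),Q.min(0),Q.max(0)) if m.any() else 0
    cv2.imwrite(f'pics/{n}e.png',d['image'])
E
```

```text
t 15.15 pos [0.6773 0.052  0.2511] rel a/l/z mm [-74.9 306.6 106.1] tilt -0.7 ori err 32.22 F a/l/z [-0.7  0.4 -0.4] M.a -0.02 open 0.699 q [0.06 0.47 1.28 0.   1.37 0.05]
scene 811 [ 0.66032517 -0.02503317  0.0381647 ] [0.81434786 0.08554187 0.08941407]
side 679 [ 0.6606285  -0.04695466  0.03879981] [0.81453492 0.08699932 0.08961991]
wrist 3241 [ 0.66009339 -0.02424976  0.03842504] [0.81882995 0.08620806 0.08925698]
```

View pics/sidee.png

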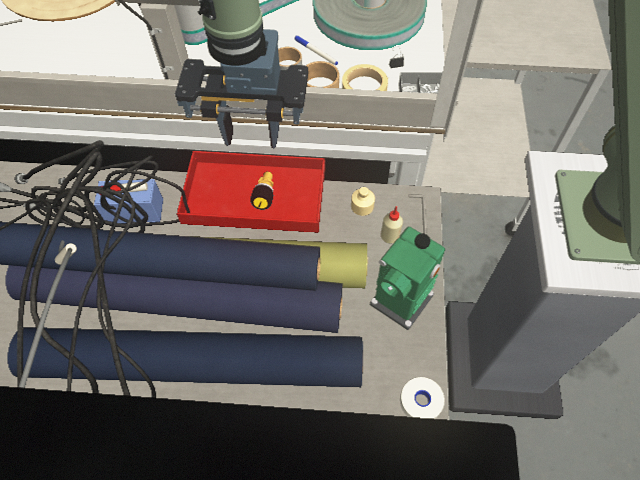

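View pics/wriste.png

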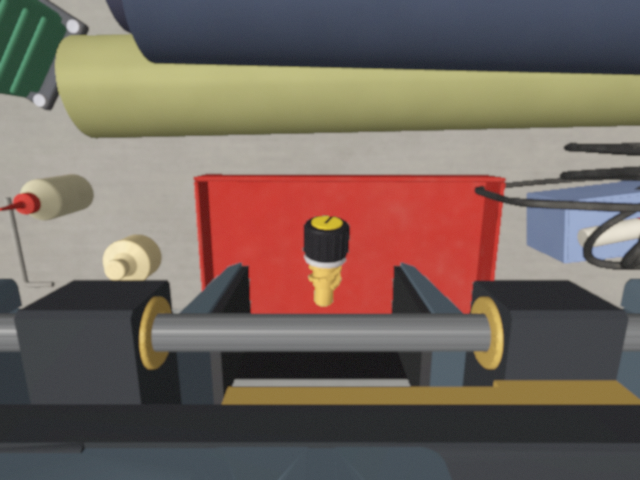

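Request:
{"name": "carry_out", "arguments": {
  "moves": [0, 0, 0, 0, 0, 0, 0.7, 0, 0, 0, 0, 0, 0, 0.7, 0, 0, 0, 0, 0, 0, 0.7, 0, 0, 0, 0, 0, 0, 0.7]
}}

```text
t: 15.8
tool_pos: [0.6745, 0.0518, 0.2436]
tcp_rot: [0.706, 0.708, 0.003, -0.0]
ft_force: [0.5, -0.0, -0.8]
opening: 0.705
```

```bash
python3 - <<'E'
from h import *
d=cam('wrist');P=pts(d)
x,y,z=P[...,0],P[...,1],P[...,2]
m=(x>.64)&(x<.72)&(y>-.047)&(y<.087)&(z>.038)&(z<.09)
Q=P[m];print(Q.min(0),Q.max(0)); a=cv2.imread('pics/wriste.png');print(np.abs(a.astype(int)-d['image'])[200:310,290:360].mean())
st();print(r.close_job())
E
```

```text
[ 0.66081749 -0.02422949  0.03906724] [0.70148848 0.06040343 0.07725891]
4.768311688311688
t 15.85 pos [0.6745 0.0518 0.2437] rel a/l/z mm [-76.5 304.3  98.7] tilt -0.0 ori err 32.21 F a/l/z [ 0.1 -0.2  0.2] M.a -0.02 open 0.698 q [0.06 0.48 1.29 0.   1.37 0.05]
the job is handed in; nothing more can be done
None
```

The drain plug is out of the gear unit and lying in the red tray, and the job is handed in. The run took about 16 s of the 72 s allowed.

**How it went**
- I unscrewed the plug in two gripped swings of about 85° each, about 170° in total.
- A pull of 8 mm, more than the 4 mm end play, then met almost no force. The thread had let go, so I drew the plug straight out and a picture showed it clear of the port.
- I lowered it into the tray until the floor pushed back with about 7 N. Then I opened the jaws and backed off upward.

**Last checks**
- **Position:** the plug spans about x 0.66 to 0.70 and y −0.024 to 0.060 m, well inside the tray walls. Its highest depth point was 77 mm; the camera's height readings were rough, running about 0–4 mm high in the earlier views. A knob lying on the tray floor should top out at 71 mm.
- **At rest:** its measured extents stayed within about 1 mm between two looks 0.65 s apart. My direct picture comparison did not confirm this, because the arm had dropped about 7 mm in between.
- **Robot:** the gripper was clear, about 0.24 m above the table, and felt no contact force.
- **Bystanders:** the bottle, weight and hex key look unmoved in the final pictures. I judged this by eye and did not measure it.

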